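Fill the pivot-pin carrier and hold it up for handover

ROBOT

A 6-joint arm with a two-finger parallel gripper is mounted at the origin on the work surface. World frame = base frame: x ahead of the robot, y to its left, z up, the work surface at z = 0. Lengths are in m, angles in rad, forces in N, time in s.
With the tool pointing down it reaches from about 0.35 to 0.875 m from the base axis. Payload 4.2 kg.
Tool frame: the origin (TCP) lies at the very end of the fingers, on their centre line; the grasp point (between the pads) lies 19 mm behind it; z points along the fingers, y is the line along which they close (so a half turn about z gives the same grasp; the last joint's range is limited). The gripper opens to 85 mm and grips with 20 to 120 N. Pads are 22 mm wide; open, the fingers measure 114 mm over their backs; the gripper's body (76 mm by 85 mm) begins 54 mm behind the grasp point. The pads swing forward as they close: fully open they stand 13 mm farther back than shut.
Start: joints at [-1.083, 0.385, 0.008, 0, -1.194, -0.259], TCP at [0.142, -0.609, 0.231] pointing down, gripper open.
Joint ranges: [-3.14, 3.14], [-1.21, 2.06], [-1.07, 1.41], [-3.16, 2.05], [-2.99, -0.16], [-3.1, 3.1]. Speed limits (rad/s): [2.79, 2.79, 3.14, 3.14, 3.14, 3.14].

INTERFACE

Orientations are given as a 3x3 rotation matrix whose columns are the frame's x, y, z axes.
In Python, from rig import arm, vision, ticket gives the robot as it stands. The module is installed in compiled form; this text tells all that it offers.
- The arm moves only by the shell command python3 -m pendant 'ROWS' [FORCE]. ROWS is JSON, a list that holds one entry, the list of rows, each a list of 7 numbers: the closure in counts, from 0 (fully open) to 255 (shut), then the shift along the world's x, y, z in m, then the turn, a rotation vector about the world's x, y, z in degrees. A call has 1 to 20 rows; each row is the pose to reach, as a shift and turn from the pose commanded when the call began; what a row does not reach only later rows make up. A row lasts 1/10 s, in which the tool goes at most 50 mm and 8.59 degrees, less where a joint would pass 70% of its speed; a pose out of reach is approached as far as the arm can. A call with a gripper value outside its range is refused whole. The fingers move at their own pace and stop on an object; FORCE is the grip in N (left out, the last holds). Time passes only in rows, so rows that repeat a pose let the fingers close. It gives the time, the measured TCP pose, the force, the opening and the grip force at its end, in the units of the state.
- arm.state(): the state, without advancing time (a new reading comes with each control period).
- vision.get_image(name): name is "scene" or "top"; returns a dict with "color" (420x560x3 uint8, blue, green, red), "fx", "fy", "cx", "cy" (pixels), "distortion" ([k1, k2, p1, p2, k3] as OpenCV has them; the pictures are not rectified), "T" (4x4, takes a point from camera to world coordinates). Camera axes: x right, y down, z forward; pixel columns grow to the right and rows downward; lengths in m; the calibration is good to about 2 mm. A picture is of the moment at which its call begins. There is no depth.
- ticket.hand_in(): hands the job in; it is judged then, once.
The state is a dict: "t": time; "joints": joint angles; "qvel": joint speeds; "joint_torque": joint torques, N m; "tool_pos": TCP position; "tcp_rot": TCP orientation; "ft_force": force on the tool from outside, world axes, zero at the start; "wrist_torque": the same for the moment, N m; "width": finger opening in m; "finger_force": force on a finger pad.
Only numpy, scipy, OpenCV 4.12 (cv2) and the standard library are available. Lean on these libraries where they do the work, as an engineer would, in place of code of your own. Each camera call takes 0.05 s, during which the arm holds its last target. There are 200 camera calls.

TASK

Fill the carrier with the pins for the next swing arm: put the thick and the slim pivot pin that stand loose on the bench upright into its two empty bores, each in the bore of its own size and right down to the bottom. Then take the full carrier by its handle, lift it straight up out of its docking plate, keeping it level all the way, and finish while still holding it, steady and level, about 10 cm above the plate, ready to be handed over. Leave the other things on the bench where they are.

Things in the scene. Friction and masses are not known exactly. Their poses are not given: they have to be found in the camera images.
- dock: Docking plate, dark steel, 190 x 180 x 6 mm, bolted flat to the bench (it does not move). Four bright corner angles, 4 mm thick, rise 12 mm above the plate and locate the carrier with 2 mm of play all round. Origin: centre of its underside, on the bench; z up, x along its 190 mm side.
- carrier: Pin carrier, loose, 0.5 kg empty, 0.85 kg full, standing in the docking plate, axes along the plate's. Base plate 150 (x) x 140 (y) x 6 mm; on it two white bars 136 (x) x 40 x 28 mm at y = +-46 mm, tops 34 mm above the origin, each with a thick and a slim bore. All bores are 28 mm deep, rims chamfered 2 mm. Full, it balances about the middle of its handle. Origin: centre of its underside (6 mm above the bench).
- handle (a point): Middle of the carrier's handle, 105 mm above the carrier's origin: a black bar along the carrier's x, 130 mm long, 16 mm wide (y), 20 mm high, edges rounded, over the gap between the two bars; the two end posts stand at x = +-60 mm. Free space between handle and any pin: 25 mm or more. Axes as the carrier's.
- thick_bore (a point): Centre of the mouth of the empty thick bore (28 mm diameter, floor 28 mm below), at x = +44, y = +46, z = 34 mm in the carrier's frame.
- slim_bore (a point): Centre of the mouth of the empty slim bore (18 mm diameter, floor 28 mm below), at x = +44, y = -46, z = 34 mm in the carrier's frame.
- thick_bore_full (a point): Centre of the mouth of the thick bore that already holds its pin, at x = -44, y = -46, z = 34 mm in the carrier's frame.
- slim_bore_full (a point): Centre of the mouth of the slim bore that already holds its pin, at x = -44, y = +46, z = 34 mm in the carrier's frame.
- thick_pin_mid (a point): Centre (half-way up) of the loose thick pivot pin: bright hollow steel pin, 26 mm diameter, 90 mm long, 0.12 kg, both ends alike, chamfered. It stands upright on the bench. z along the pin.
- slim_pin_mid (a point): Centre (half-way up) of the loose slim pivot pin: bright hollow steel pin, 16 mm diameter, 80 mm long, 0.06 kg, both ends alike, chamfered. It stands upright on the bench. z along the pin.
- thick_pin_in_mid (a point): Centre of the other thick pin (same size), already seated in its bore; its top is 96 mm above the carrier's origin.
- slim_pin_in_mid (a point): Centre of the other slim pin (same size), already seated in its bore; its top is 86 mm above the carrier's origin.
- bearing: Bystander: ball-bearing ring lying flat, 42 mm diameter, 14 mm high. Origin: centre of its underside. It may stand among the pins.
- threadlock: Bystander: small white bottle with black cap, standing, 34 mm diameter, 85 mm high. Origin: centre of its underside. It may stand among the pins.
- screwdriver: Bystander: screwdriver, 190 mm long, lying on the bench to the left of the pins.
- spanner: Bystander: open spanner, 190 mm long, lying to the right of the docking plate.
- caliper: Bystander: caliper, 230 mm long, lying flat beyond the pins.
- joint_cover: Bystander: dark round joint cover like a cup, 80 mm diameter, 58 mm high, standing to the right.
There are look-alikes about, which are no part of the job. Leave any orange look-alike of the part that bears thick_pin_mid alone.

How it is judged:
On the way, in this order (a step that is already met when the one before it is completed fails the run):
1. the carrier stands in its docking plate with all four pins seated, each in the bore of its size (z of thick_pin_mid in the frame of carrier between 0.047 and 0.054 m and horizontal distance between thick_pin_mid and thick_bore below 0.007 m and angle between the z axis of each of thick_pin_mid, slim_pin_mid, thick_pin_in_mid, slim_pin_in_mid and the z axis of carrier, either way round below 0.12 rad and z of slim_pin_mid in the frame of carrier between 0.042 and 0.049 m and horizontal distance between slim_pin_mid and slim_bore below 0.007 m and z of thick_pin_in_mid in the frame of carrier between 0.047 and 0.054 m and horizontal distance between thick_pin_in_mid and thick_bore_full below 0.007 m and z of slim_pin_in_mid in the frame of carrier between 0.042 and 0.049 m and horizontal distance between slim_pin_in_mid and slim_bore_full below 0.007 m and z of carrier in the frame of dock below 0.009 m and horizontal distance between carrier and dock below 0.006 m), for 0.2 s.
2. the full carrier is held by the fingers, level and still, clear above the docking plate (z of thick_pin_mid in the frame of carrier between 0.047 and 0.054 m and horizontal distance between thick_pin_mid and thick_bore below 0.007 m and angle between the z axis of each of thick_pin_mid, slim_pin_mid, thick_pin_in_mid, slim_pin_in_mid and the z axis of carrier, either way round below 0.12 rad and z of slim_pin_mid in the frame of carrier between 0.042 and 0.049 m and horizontal distance between slim_pin_mid and slim_bore below 0.007 m and z of thick_pin_in_mid in the frame of carrier between 0.047 and 0.054 m and horizontal distance between thick_pin_in_mid and thick_bore_full below 0.007 m and z of slim_pin_in_mid in the frame of carrier between 0.042 and 0.049 m and horizontal distance between slim_pin_in_mid and slim_bore_full below 0.007 m and z of carrier in the frame of dock between 0.066 and 0.166 m and horizontal distance between carrier and dock below 0.05 m and angle between carrier's own z axis and vertical below 0.09 rad and linear speed of carrier below 0.02 m/s and angular speed of carrier below 0.15 rad/s and contact force between carrier and the fingers above 2 N and contact force between carrier and dock below 0.05 N), for 0.5 s.
At the end, for the whole second after the job is handed in: The fingers alone carry the carrier: underside 60 to 160 mm above the docking plate's top, centre within 50 mm of straight above the plate's, within 5 degrees of level, slower than 20 mm/s and 0.15 rad/s; all four pins in the bores of their size, within 3 mm of the bottom (all of step 2); the arm keeps its last pose, push and grip.
It fails at once if the carrier is tipped by more than 11 degrees (angle between carrier's own z axis and vertical above 0.2 rad).
It fails at once if one of the other things on the bench is moved by more than 30 mm (distance of any of bearing, threadlock, screwdriver, spanner, caliper, joint_cover from where it was at the start of the episode above 0.03 m).
It also fails if it takes over 72 s, if anything falls off the work surface, if the arm or the gripper's body presses on something with over 40 N, if the wrist force passes 120 N, or if a joint passes its speed limit or range.

## Working session

There is one attempt and no reset: what is moved stays moved. The work goes in short steps, Python scripts to look and compute and a shell command to move; the robot and the scene stay as the last step left them, time stands still between calls to the robot, and variables do not carry over. Pictures are saved under pics/ and viewed, at most 10 in all, crops included, and the job is handed in when it is done.

```bash
mkdir -p pics
python3 - <<'E'
from rig import arm, vision
import cv2,pickle
for n in("scene","top"):
    d=vision.get_image(n); cv2.imwrite(f"pics/{n}0.png",d["color"]); pickle.dump(d,open(f"{n}.pkl","wb"))
    print(n,d["fx"],d["fy"],d["cx"],d["cy"],d["distortion"],d["T"])
s=arm.state(); print(s["tool_pos"],s["tcp_rot"],s["width"],s["t"])
E
```

```text
scene 394.6609817922222 394.6609817922222 273.8882778525371 202.80023459642302 [-0.01105543  0.          0.          0.          0.        ] [[-0.89726075  0.26787299 -0.35095187  0.91904827]
 [ 0.44135018  0.56498826 -0.69713577  0.67041113]
 [ 0.01153984 -0.78040523 -0.62516758  0.69692387]
 [ 0.          0.          0.          1.        ]]
top 402.5330058294515 402.5330058294515 282.0847711745107 205.15444343635815 [-0.05717225  0.          0.          0.          0.        ] [[ 0.10231884 -0.97396908  0.20227479  0.31528723]
 [-0.99474053 -0.09921846  0.02543562 -0.03056921]
 [-0.00470412 -0.20381347 -0.97899844  1.29344359]
 [ 0.          0.          0.          1.        ]]
[ 0.14164655 -0.60820848  0.23033024] [[-9.73982651e-01 -2.26621996e-01 -5.16093080e-04]
 [-2.26622571e-01  9.73980845e-01  1.87734381e-03]
 [ 7.72173727e-05  1.94545864e-03 -9.99998105e-01]] 0.08514181309327552 0.1
```

View pics/scene0.png

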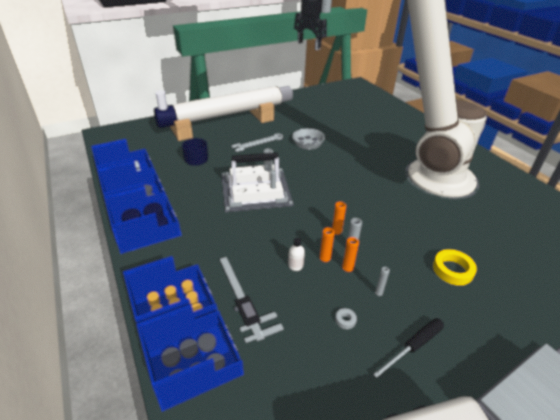

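View pics/top0.png

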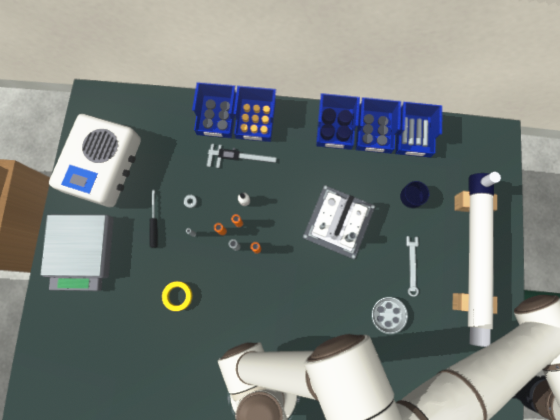

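The scene view shows the thick pin at about (355,230) among three orange look-alikes, and the slim pin at (382,282). In the top view the thick pin is at (234,244), the slim pin at (190,231) and the carrier at (340,221), rotated. I'll enlarge these areas.

Run:
```python
import cv2,pickle,numpy as np
t=pickle.load(open("top.pkl","rb"))["color"];s=pickle.load(open("scene.pkl","rb"))["color"]
def c(im,x,y,w,h,f=5):
    o=cv2.resize(im[y:y+h,x:x+w],None,fx=f,fy=f,interpolation=cv2.INTER_CUBIC)
    for i in range(0,w,10): cv2.putText(o,str(x+i),(i*f,8),0,.3,(0,255,255),1); cv2.line(o,(i*f,0),(i*f,4),(0,255,255))
    for i in range(0,h,10): cv2.putText(o,str(y+i),(0,i*f+4),0,.3,(0,255,255),1)
    return o
a=np.hstack([c(t,300,180,80,80),c(t,180,185,80,80)])
cv2.imwrite("pics/c1.png",a)
b=np.hstack([c(s,215,145,80,80),c(s,320,195,80,110)[:400]])
cv2.imwrite("pics/c2.png",np.hstack([c(s,215,145,80,110),c(s,320,195,80,110)]))
```

```text
(no output)
```

View pics/c1.png

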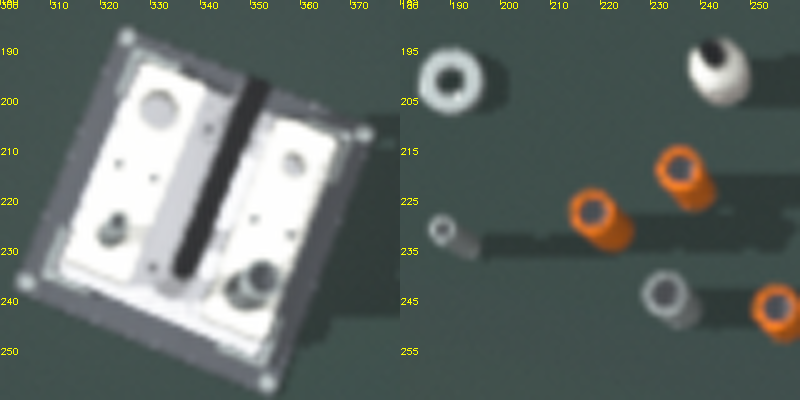

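View pics/c2.png

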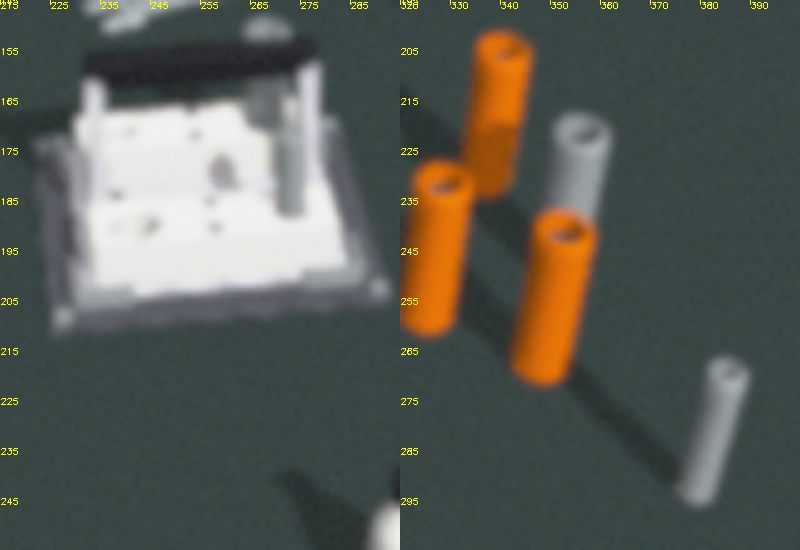

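The top crop shows the empty thick bore at (331,201), the empty slim bore at (358,212), the dock corners at (325,187), (372,206), (305,236) and (353,256), the thick pin top at (232.6,243.4) and the slim pin top at (188,230). In the scene crop the thick pin top is at (356,220.6) and the slim pin top at (385.6,268.8).

```bash
cat > h.py <<'E'
import cv2,pickle,numpy as np
def ray(d,uv):
    K=np.array([[d["fx"],0,d["cx"]],[0,d["fy"],d["cy"]],[0,0,1]])
    p=cv2.undistortPoints(np.array([[uv]],float),K,np.array(d["distortion"]))[0,0]
    T=np.array(d["T"]);return T[:3,3],T[:3,:3]@np.array([p[0],p[1],1])
def at(d,uv,z):
    o,r=ray(d,uv);return (o+r*(z-o[2])/r[2])[:2]
E
python3 - <<'E'
from h import *
t=pickle.load(open("top.pkl","rb"));s=pickle.load(open("scene.pkl","rb"))
c1=lambda u,v,x0,y0:((u+.5)/5-.5+x0,(v+.5)/5-.5+y0)
L=lambda u,v:c1(u,v,300,180); R=lambda u,v:c1(u-400,v,180,185)
S=lambda u,v:c1(u,v,215,145); S2=lambda u,v:c1(u-400,v,320,195)
P=lambda n,v:print(n,np.round(v,4))
P("thick",at(t,R(665,294),.09));P(" scene",at(s,S2(582,130),.09))
P("slim",at(t,R(442,229),.08));P(" scene",at(s,S2(730,371),.08))
for n,p in dict(o1=(592,211),o2=(680,169),o3=(777,306)).items(): P(n,at(t,R(*p),.09))
for n,p in dict(o1=(568,228),o2=(443,183),o3=(504,49)).items(): P(n+"s",at(s,S2(*p),.09))
P("bottle",at(t,R(712,52),.085));P("bearing",at(t,R(450,80),.014))
co=[at(t,L(*p),.018) for p in((127,37),(364,134),(267,383),(26,282))];P("dock c",co);P("dock mean",np.mean(co,0))
tb=at(t,L(158,108),.04);sb=at(t,L(293,163),.04);P("thick bore",tb);P("slim bore",sb)
tf=at(t,L(263,278),.102);sf=at(t,L(117,222),.092);P("tf",tf);P("sf?",sf)
P("handle",[at(t,L(258,80),.121),at(t,L(184,275),.121)])
P("scene thick bore",at(s,S(145,225),.04))
P("yaw",np.degrees([np.arctan2(*(tb-sb)[::-1])-np.pi/2]))
src=np.array([[44,46],[44,-46],[-44,-46]])/1e3
dst=np.array([tb,sb,tf])
z=lambda a:a[:,0]+1j*a[:,1]
a,b=z(src),z(dst);ac,bc=a-a.mean(),b-b.mean();w=(ac.conj()@bc);w/=abs(w);c=b.mean()-w*a.mean()
P("fit c",[c.real,c.imag,np.degrees(np.angle(w))]);P("res",np.abs(b-c-w*a))
E
```

```text
thick [0.4323 0.1364]
 scene [0.4342 0.1356]
slim [0.4586 0.2787]
 scene [0.4597 0.279 ]
o1 [0.4777 0.1868]
o2 [0.5088 0.137 ]
o3 [0.4321 0.0687]
o1s [0.4784 0.1872]
o2s [0.5126 0.1385]
o3s [0.4335 0.0692]
bottle [0.5843 0.1272]
bearing [0.5641 0.3049]
dock c [[ 0.6533 -0.1308]
 [ 0.6044 -0.289 ]
 [ 0.4377 -0.2372]
 [ 0.4863 -0.0797]]
dock mean [ 0.5454 -0.1842]
thick bore [ 0.6029 -0.1525]
slim bore [ 0.576  -0.2406]
tf [ 0.4916 -0.2169]
sf? [ 0.5182 -0.1282]
handle [[ 0.6075 -0.2029]
 [ 0.4859 -0.1676]]
scene thick bore [ 0.6004 -0.1507]
yaw [-16.9835]
fit c [  0.5471  -0.1845 -16.2879]
res [0.0007 0.0006 0.0007]
```

```bash
python3 -m pendant '[[[0,0.33,0.38,0,0,0,60.3],[0,0.33,0.38,0,0,0,60.3],[0,0.33,0.38,0,0,0,60.3],[0,0.33,0.38,0,0,0,60.3],[0,0.33,0.38,0,0,0,60.3],[0,0.33,0.38,0,0,0,60.3],[0,0.33,0.38,0,0,0,60.3],[0,0.33,0.38,0,0,0,60.3],[100,0.33,0.38,0,0,0,60.3],[100,0.33,0.38,0,0,0,60.3],[100,0.291,0.744,0,0,0,60.3],[100,0.291,0.744,0,0,0,60.3],[100,0.291,0.744,0,0,0,60.3],[100,0.291,0.744,0,0,0,60.3],[100,0.291,0.744,0,0,0,60.3],[100,0.291,0.744,0,0,0,60.3],[100,0.291,0.744,0,0,0,60.3],[100,0.291,0.744,0,0,0,60.3],[100,0.291,0.744,0,0,0,60.3],[100,0.291,0.744,0,0,0,60.3]]]' 40
python3 -c "
from rig import arm;s=arm.state();print(s['tool_pos'],s['tcp_rot'],s['width'],s['joints'])"
```

```text
t: 2.1
tool_pos: [0.4324, 0.1353, 0.2309]
tcp_rot: [[-0.285, -0.959, -0.001], [-0.959, 0.285, -0.001], [0.001, 0.001, -1.0]]
ft_force: [-0.2, 0.4, -0.7]
width: 0.052
finger_force: 0.0
[0.43235179 0.13530755 0.23093006] [[-2.84603349e-01 -9.58644845e-01 -9.96920327e-04]
 [-9.58644985e-01  2.84604007e-01 -5.92540778e-04]
 [ 8.51763682e-04  7.87053582e-04 -9.99999328e-01]] 0.051978866175825 [ 6.63691175e-01  8.87457931e-02 -3.90840183e-01 -1.66013716e-04
 -1.09236068e+00 -9.52207743e-01]
```

```bash
python3 -m pendant '[[[100,0.0008,0.0007,-0.05,0,0,0],[100,0.0008,0.0007,-0.1,0,0,0],[100,0.0008,0.0007,-0.14,0,0,0],[100,0.0008,0.0007,-0.165,0,0,0],[100,0.0008,0.0007,-0.182,0,0,0],[100,0.0008,0.0007,-0.182,0,0,0],[255,0.0008,0.0007,-0.182,0,0,0],[255,0.0008,0.0007,-0.182,0,0,0],[255,0.0008,0.0007,-0.182,0,0,0],[255,0.0008,0.0007,-0.182,0,0,0],[255,0.0008,0.0007,-0.182,0,0,0],[255,0.0008,0.0007,-0.182,0,0,0],[255,0.0008,0.0007,-0.182,0,0,0],[255,0.0008,0.0007,-0.182,0,0,0]]]' 50
```

```text
t: 3.5
tool_pos: [0.4344, 0.1364, 0.0505]
tcp_rot: [[-0.285, -0.959, 0.002], [-0.959, 0.285, 0.001], [-0.001, -0.002, -1.0]]
ft_force: [-0.6, -1.7, 6.6]
width: 0.025
finger_force: 49.7
```

```bash
python3 -m pendant '[[[255,0,0,0.05,0,0,0],[255,0,0,0.1,0,0,0],[255,0,0,0.14,0,0,0],[255,0.0276,-0.0394,0.14,0,0,0],[255,0.0476,-0.0794,0.14,0,0,0],[255,0.0676,-0.1194,0.14,0,0,0],[255,0.0876,-0.1594,0.14,0,0,0],[255,0.1126,-0.1994,0.14,0,0,0],[255,0.1376,-0.2394,0.14,0,0,0],[255,0.1576,-0.2694,0.14,0,0,0],[255,0.1676,-0.2894,0.14,0,0,0],[255,0.1676,-0.2894,0.14,0,0,0],[255,0.1676,-0.2894,0.09,0,0,0],[255,0.1676,-0.2894,0.07,0,0,0],[255,0.1676,-0.2894,0.058,0,0,0],[255,0.1676,-0.2894,0.058,0,0,0],[255,0.1676,-0.2894,0.058,0,0,0]]]' 50
python3 - <<'E'
from rig import vision
import cv2,pickle,numpy as np
o=[]
for n,x,y,w,h in(("scene",205,125,80,90),("top",300,170,80,90)):
    d=vision.get_image(n); pickle.dump(d,open(n+"1.pkl","wb"))
    o.append(cv2.resize(d["color"][y:y+h,x:x+w],None,fx=5,fy=5,interpolation=cv2.INTER_CUBIC))
cv2.imwrite("pics/c3.png",np.hstack(o))
E
```

```text
t: 5.2
tool_pos: [0.602, -0.1531, 0.1085]
tcp_rot: [[-0.285, -0.959, 0.002], [-0.959, 0.285, -0.0], [-0.0, -0.002, -1.0]]
ft_force: [-0.3, -0.0, -0.7]
width: 0.0248
finger_force: 49.7
```

View pics/c3.png

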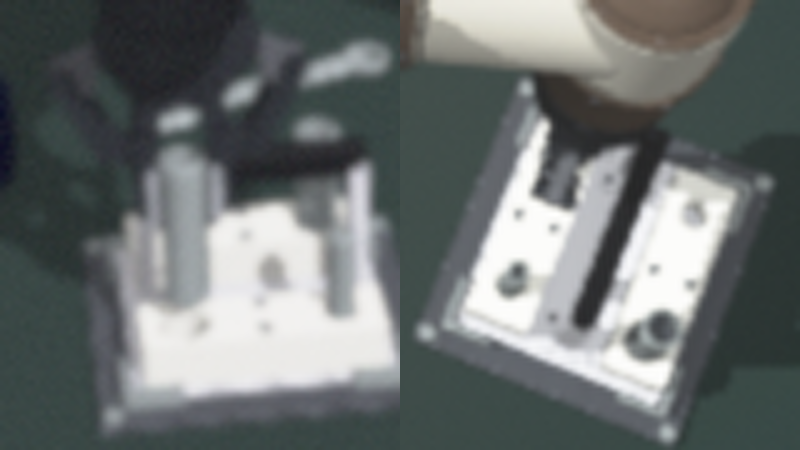

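The pin is held upright above the thick bore: its foot is at about (242,184) in the scene view and the bore lies just below it. I'll check the offset.

Run:
```python
from h import *
s=pickle.load(open("scene1.pkl","rb"))
K=np.array([[s["fx"],0,s["cx"]],[0,s["fy"],s["cy"]],[0,0,1]]);T=np.linalg.inv(s["T"])
def pr(p): 
    u=cv2.projectPoints(np.array([p],float),cv2.Rodrigues(T[:3,:3])[0],T[:3,3],K,np.array(s["distortion"]))[0][0,0]; return ((u-[205,125]+.5)*5-.5).round(1)
print("foot c",pr((.602,-.1531,.058)),"top",pr((.602,-.1531,.148)),"bore",pr((.602,-.153,.04)),"fullthick top",pr((.4909,-.2161,.102)))
for yaw in(0,):
  a=np.linspace(0,2*np.pi,40)
  q=np.array([pr((.602+.013*np.cos(i),-.1531+.013*np.sin(i),.058)) for i in a]);print(q.min(0),q.max(0))
print(at(s,((186.5)/5-.5+205,300/5-.5+125),.058))
# edges of pin in crop rows
c=cv2.resize(s["color"][125:215,205:285],None,fx=5,fy=5,interpolation=cv2.INTER_CUBIC)[:,:,2]
for r in(240,260,280): print(r,c[r,140:240:5].tolist())
```

```text
foot c [189.4 297.2] top [182.8 157.3] bore [190.7 323.5] fullthick top [322.3 129.2]
[165.7 283.4] [213.1 311.2]
[ 0.60450695 -0.15188741]
240 [151, 145, 159, 186, 186, 154, 132, 135, 146, 154, 157, 156, 158, 178, 214, 236, 241, 241, 240, 235]
260 [142, 141, 157, 184, 189, 162, 137, 137, 147, 153, 157, 157, 156, 165, 199, 226, 234, 235, 234, 235]
280 [141, 140, 150, 169, 178, 160, 138, 136, 147, 154, 157, 157, 153, 160, 193, 223, 233, 234, 234, 234]
```

```bash
python3 -m pendant '[[[255,0,0,-0.01,0,0,0],[255,0,0,-0.015,0,0,0],[255,0,0,-0.018,0,0,0],[255,0,0,-0.021,0,0,0],[255,0,0,-0.024,0,0,0],[255,0,0,-0.024,0,0,0]]]' 50
```

```text
t: 5.9
tool_pos: [0.6015, -0.1537, 0.0891]
tcp_rot: [[-0.283, -0.959, 0.001], [-0.959, 0.283, -0.002], [0.002, -0.002, -1.0]]
ft_force: [-9.1, 3.4, 25.2]
width: 0.0248
finger_force: 53.6
```

```bash
python3 -m pendant '[[[255,-0.001,0.0006,0.003,0,0,0],[255,-0.0015,0.0006,0.003,0,0,0],[255,-0.0015,0.0006,0,0,0,0],[255,-0.0015,0.0006,-0.003,0,0,0],[255,-0.0015,0.0006,-0.006,0,0,0],[255,-0.0015,0.0006,-0.006,0,0,0]]]' 50
```

```text
t: 6.5
tool_pos: [0.6023, -0.1535, 0.0795]
tcp_rot: [[-0.285, -0.959, 0.007], [-0.959, 0.285, -0.001], [-0.001, -0.008, -1.0]]
ft_force: [3.5, -2.3, 0.5]
width: 0.0247
finger_force: 50.6
```

```bash
python3 -m pendant '[[[255,0.001,-0.0005,-0.004,0,0,0],[255,0.001,-0.0005,-0.008,0,0,0],[255,0.001,-0.0005,-0.012,0,0,0],[255,0.001,-0.0005,-0.016,0,0,0],[255,0.001,-0.0005,-0.018,0,0,0],[255,0.001,-0.0005,-0.018,0,0,0]]]' 50
```

```text
t: 7.1
tool_pos: [0.602, -0.1535, 0.0625]
tcp_rot: [[-0.284, -0.959, 0.003], [-0.959, 0.284, -0.001], [0.001, -0.003, -1.0]]
ft_force: [-0.4, -0.2, 15.1]
width: 0.0248
finger_force: 52.2
```

```bash
python3 -m pendant '[[[100,0,0,0.002,0,0,0],[100,0,0,0.002,0,0,0],[100,0,0,0.002,0,0,0],[100,0,0,0.002,0,0,0],[100,0,0,0.03,0,0,0],[100,0,0,0.07,0,0,0],[100,0,0,0.12,0,0,0],[100,-0.143,0.4325,0.12,0,0,0],[100,-0.143,0.4325,0.12,0,0,0],[100,-0.143,0.4325,0.12,0,0,0],[100,-0.143,0.4325,0.12,0,0,0],[100,-0.143,0.4325,0.12,0,0,0],[100,-0.143,0.4325,0.12,0,0,0],[100,-0.143,0.4325,0.12,0,0,0],[100,-0.143,0.4325,0.12,0,0,0],[100,-0.143,0.4325,0.12,0,0,0],[100,-0.143,0.4325,0.12,0,0,0],[100,-0.143,0.4325,0.12,0,0,0]]]' 50
python3 - <<'E'
from rig import vision
import cv2,pickle,numpy as np
o=[]
d=vision.get_image("scene");pickle.dump(d,open("scene2.pkl","wb"))
for x,y in((205,125),(345,215)): o.append(cv2.resize(d["color"][y:y+90,x:x+80],None,fx=5,fy=5,interpolation=cv2.INTER_CUBIC))
cv2.imwrite("pics/c4.png",np.hstack(o))
E
```

```text
t: 8.9
tool_pos: [0.4566, 0.2802, 0.1786]
tcp_rot: [[-0.283, -0.959, -0.002], [-0.959, 0.283, -0.001], [0.002, 0.001, -1.0]]
ft_force: [0.4, -0.5, -0.4]
width: 0.052
finger_force: 0.0
```

View pics/c4.png

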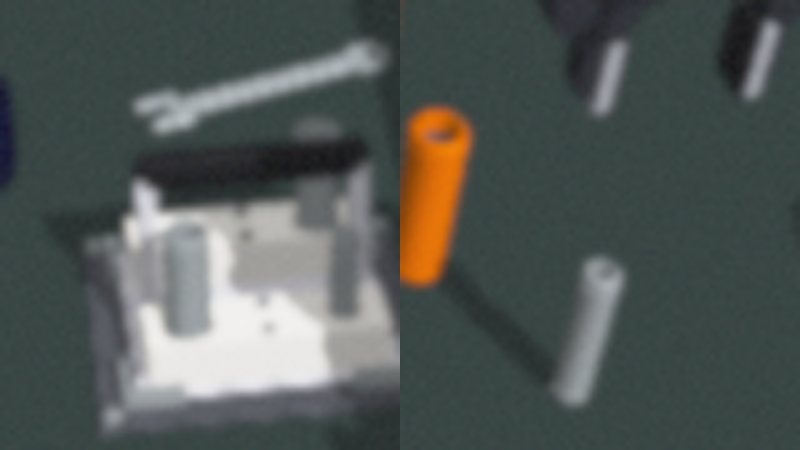

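The thick pin is seated in its bore, with its top at (243,171) in the scene view. The slim pin still stands, with its top at (385,268), below the open fingers.

```bash
python3 -m pendant '[[[100,0.001,-0.0005,-0.04,0,0,0],[100,0.001,-0.0005,-0.08,0,0,0],[100,0.001,-0.0005,-0.11,0,0,0],[100,0.001,-0.0005,-0.125,0,0,0],[100,0.001,-0.0005,-0.133,0,0,0],[100,0.001,-0.0005,-0.133,0,0,0],[100,0.001,-0.0005,-0.133,0,0,0],[255,0.001,-0.0005,-0.133,0,0,0],[255,0.001,-0.0005,-0.133,0,0,0],[255,0.001,-0.0005,-0.133,0,0,0],[255,0.001,-0.0005,-0.133,0,0,0],[255,0.001,-0.0005,-0.133,0,0,0],[255,0.001,-0.0005,-0.133,0,0,0],[255,0.001,-0.0005,-0.133,0,0,0],[255,0.001,-0.0005,-0.133,0,0,0]]]' 40
```

```text
t: 10.45
tool_pos: [0.4591, 0.2792, 0.0472]
tcp_rot: [[-0.285, -0.959, 0.001], [-0.959, 0.285, 0.001], [-0.001, -0.001, -1.0]]
ft_force: [0.3, 0.3, 6.2]
width: 0.0149
finger_force: 39.1
```

```bash
python3 -m pendant '[[[255,0,0,0.05,0,0,0],[255,0,0,0.1,0,0,0],[255,0,0,0.15,0,0,0],[255,0.0092,-0.0409,0.16,0,0,0],[255,0.0192,-0.0857,0.16,0,0,0],[255,0.0292,-0.1304,0.16,0,0,0],[255,0.0392,-0.175,0.16,0,0,0],[255,0.0492,-0.2197,0.16,0,0,0],[255,0.0592,-0.2644,0.16,0,0,0],[255,0.0692,-0.309,0.16,0,0,0],[255,0.0792,-0.3537,0.16,0,0,0],[255,0.0892,-0.3983,0.16,0,0,0],[255,0.0992,-0.443,0.16,0,0,0],[255,0.1092,-0.4877,0.16,0,0,0],[255,0.1166,-0.5207,0.16,0,0,0],[255,0.1166,-0.5207,0.16,0,0,0],[255,0.1166,-0.5207,0.11,0,0,0],[255,0.1166,-0.5207,0.075,0,0,0],[255,0.1166,-0.5207,0.055,0,0,0],[255,0.1166,-0.5207,0.055,0,0,0]]]' 40
python3 - <<'E'
from rig import vision,arm
import cv2,pickle,numpy as np
print(arm.state()["tool_pos"])
o=[]
for n,x,y,w,h in(("scene",205,125,80,90),("top",300,170,80,90)):
    d=vision.get_image(n); pickle.dump(d,open(n+"3.pkl","wb"))
    o.append(cv2.resize(d["color"][y:y+h,x:x+w],None,fx=5,fy=5,interpolation=cv2.INTER_CUBIC))
cv2.imwrite("pics/c5.png",np.hstack(o))
E
```

```text
t: 12.45
tool_pos: [0.5724, -0.2406, 0.0972]
tcp_rot: [[-0.286, -0.958, -0.009], [-0.958, 0.286, 0.002], [0.0, 0.009, -1.0]]
ft_force: [-0.9, 0.8, -1.1]
width: 0.0148
finger_force: 39.3
[ 0.57237422 -0.24055627  0.09718372]
```

View pics/c5.png

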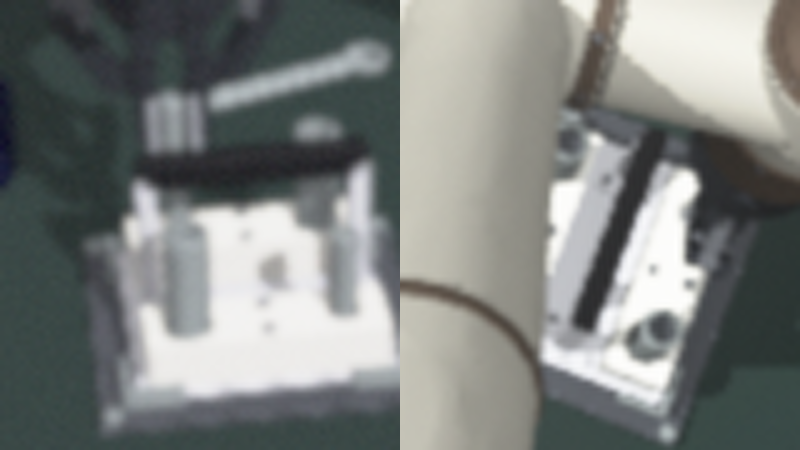

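The slim pin is held above the slim bore, at about (240,150) in the scene view and partly hidden by the handle. I'll let the arm settle before lowering.

```bash
python3 -m pendant '[[[255,0,0,0,0,0,0],[255,0,0,0,0,0,0],[255,0,0,0,0,0,0],[255,0,0,0,0,0,0]]]' 40
```

```text
t: 12.95
tool_pos: [0.5756, -0.242, 0.1021]
tcp_rot: [[-0.286, -0.958, 0.001], [-0.958, 0.286, -0.0], [-0.0, -0.001, -1.0]]
ft_force: [-0.0, 0.3, 0.2]
width: 0.0149
finger_force: 39.3
```

```bash
python3 -m pendant '[[[255,0,0,-0.005,0,0,0],[255,0,0,-0.009,0,0,0],[255,0,0,-0.012,0,0,0],[255,0,0,-0.015,0,0,0],[255,0,0,-0.017,0,0,0],[255,0,0,-0.017,0,0,0]]]' 40
```

```text
t: 13.55
tool_pos: [0.5757, -0.242, 0.0841]
tcp_rot: [[-0.285, -0.958, 0.001], [-0.958, 0.285, -0.0], [-0.0, -0.001, -1.0]]
ft_force: [1.3, -0.5, -0.7]
width: 0.0146
finger_force: 39.3
```

```bash
python3 -m pendant '[[[255,0,0,-0.004,0,0,0],[255,0,0,-0.008,0,0,0],[255,0,0,-0.012,0,0,0],[255,0,0,-0.016,0,0,0],[255,0,0,-0.02,0,0,0],[255,0,0,-0.024,0,0,0],[255,0,0,-0.026,0,0,0],[255,0,0,-0.027,0,0,0],[255,0,0,-0.027,0,0,0]]]' 40
```

```text
t: 14.45
tool_pos: [0.576, -0.2422, 0.0592]
tcp_rot: [[-0.285, -0.959, 0.002], [-0.959, 0.285, -0.001], [0.0, -0.002, -1.0]]
ft_force: [0.2, 1.8, 9.8]
width: 0.0146
finger_force: 40.3
```

```bash
python3 -m pendant '[[[100,0,0,0.0015,0,0,0],[100,0,0,0.0015,0,0,0],[100,0,0,0.0015,0,0,0],[100,0,0,0.0015,0,0,0],[100,0,0,0.04,0,0,0],[100,0,0,0.08,0,0,0],[100,0,0,0.12,0,0,0],[0,-0.0292,0.0569,0.12,0,0,-90],[0,-0.0292,0.0569,0.12,0,0,-90],[0,-0.0292,0.0569,0.12,0,0,-90],[0,-0.0292,0.0569,0.12,0,0,-90],[0,-0.0292,0.0569,0.12,0,0,-90],[0,-0.0292,0.0569,0.12,0,0,-90],[0,-0.0292,0.0569,0.12,0,0,-90],[0,-0.0292,0.0569,0.12,0,0,-90],[0,-0.0292,0.0569,0.12,0,0,-90],[0,-0.0292,0.0569,0.12,0,0,-90],[0,-0.0292,0.0569,0.12,0,0,-90],[0,-0.0292,0.0569,0.12,0,0,-90],[0,-0.0292,0.0569,0.12,0,0,-90]]]' 40
python3 - <<'E'
from rig import vision,arm
import cv2,pickle,numpy as np
print(arm.state()["tool_pos"])
o=[]
for n,x,y,w,h in(("scene",205,125,80,90),("top",300,170,80,90)):
    d=vision.get_image(n)
    o.append(cv2.resize(d["color"][y:y+h,x:x+w],None,fx=5,fy=5,interpolation=cv2.INTER_CUBIC))
cv2.imwrite("pics/c6.png",np.hstack(o))
E
```

```text
t: 16.45
tool_pos: [0.5458, -0.1851, 0.177]
tcp_rot: [[-0.959, 0.284, -0.001], [0.284, 0.959, 0.0], [0.001, -0.0, -1.0]]
ft_force: [-0.2, -0.0, 0.4]
width: 0.0853
finger_force: 0.0
[ 0.54584712 -0.18510567  0.1770172 ]
```

View pics/c6.png

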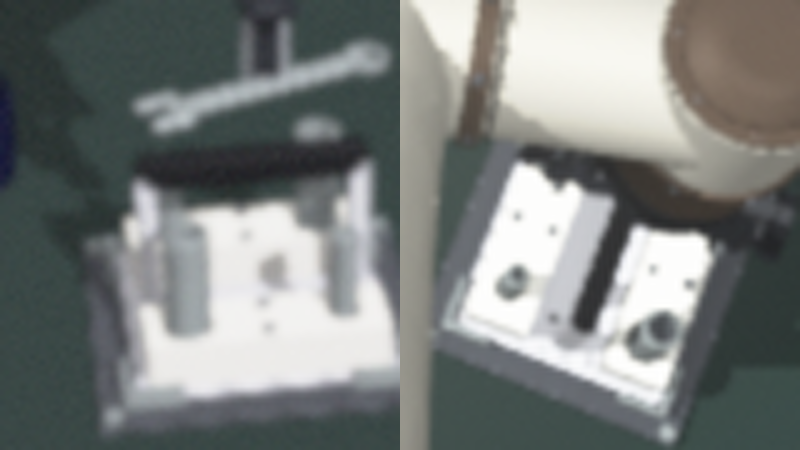

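All four pins stand in the carrier. The new slim pin shows behind the handle at (240,167), with its top below the handle, and the gripper is over the middle of the handle. Next I grip it.

```bash
python3 -m pendant '[[[0,0.0008,0,-0.035,0,0,0],[0,0.0008,0,-0.06,0,0,0],[0,0.0008,0,-0.077,0,0,0],[0,0.0008,0,-0.086,0,0,0],[0,0.0008,0,-0.086,0,0,0],[0,0.0008,0,-0.086,0,0,0],[255,0.0008,0,-0.086,0,0,0],[255,0.0008,0,-0.086,0,0,0],[255,0.0008,0,-0.086,0,0,0],[255,0.0008,0,-0.086,0,0,0],[255,0.0008,0,-0.086,0,0,0],[255,0.0008,0,-0.086,0,0,0],[255,0.0008,0,-0.086,0,0,0],[255,0.0008,0,-0.086,0,0,0],[255,0.0008,0,-0.086,0,0,0],[255,0.0008,0,-0.086,0,0,0],[255,0.0008,0,-0.086,0,0,0],[255,0.0008,0,-0.086,0,0,0]]]' 90
```

```text
t: 18.35
tool_pos: [0.5469, -0.1853, 0.0918]
tcp_rot: [[-0.958, 0.285, 0.0], [0.285, 0.958, -0.0], [-0.0, -0.0, -1.0]]
ft_force: [-2.0, -0.4, 6.2]
width: 0.0146
finger_force: 89.3
```

Gripped. I'll lift slowly and straight up: 2 cm first, then the rest.

```bash
python3 -m pendant '[[[255,0,0,0.003,0,0,0],[255,0,0,0.006,0,0,0],[255,0,0,0.009,0,0,0],[255,0,0,0.012,0,0,0],[255,0,0,0.016,0,0,0],[255,0,0,0.02,0,0,0],[255,0,0,0.025,0,0,0],[255,0,0,0.025,0,0,0]]]' 90
```

```text
t: 19.15
tool_pos: [0.5472, -0.1851, 0.1173]
tcp_rot: [[-0.958, 0.285, 0.001], [0.285, 0.958, -0.0], [-0.001, 0.0, -1.0]]
ft_force: [0.7, 0.5, -8.8]
width: 0.0145
finger_force: 88.0
```

```bash
python3 -m pendant '[[[255,0,0,0.006,0,0,0],[255,0,0,0.014,0,0,0],[255,0,0,0.022,0,0,0],[255,0,0,0.03,0,0,0],[255,0,0,0.038,0,0,0],[255,0,0,0.046,0,0,0],[255,0,0,0.054,0,0,0],[255,0,0,0.062,0,0,0],[255,0,0,0.069,0,0,0],[255,0,0,0.073,0,0,0],[255,0,0,0.075,0,0,0],[255,0,0,0.075,0,0,0],[255,0,0,0.075,0,0,0],[255,0,0,0.075,0,0,0],[255,0,0,0.075,0,0,0],[255,0,0,0.075,0,0,0],[255,0,0,0.075,0,0,0],[255,0,0,0.075,0,0,0],[255,0,0,0.075,0,0,0],[255,0,0,0.075,0,0,0]]]' 90
python3 - <<'E'
from rig import vision,arm
import cv2,pickle,numpy as np
s=arm.state();print(s["wrist_torque"],s["qvel"])
o=[]
for n,x,y in(("scene",180,80),("top",290,170)):
    d=vision.get_image(n)
    o.append(cv2.resize(d["color"][y:y+140,x:x+100],None,fx=4,fy=4,interpolation=cv2.INTER_CUBIC))
cv2.imwrite("pics/c7.png",np.hstack(o))
E
```

```text
t: 21.15
tool_pos: [0.5469, -0.1851, 0.1913]
tcp_rot: [[-0.958, 0.286, -0.0], [0.286, 0.958, 0.0], [0.0, -0.0, -1.0]]
ft_force: [0.0, -0.4, -7.3]
width: 0.0147
finger_force: 88.0
[ 0.02499477 -0.01860963  0.03166451] [-1.21130657e-03  4.94494185e-04  1.78083115e-03  2.64314711e-05
 -1.13734063e-04 -9.97118887e-03]
```

View pics/c7.png

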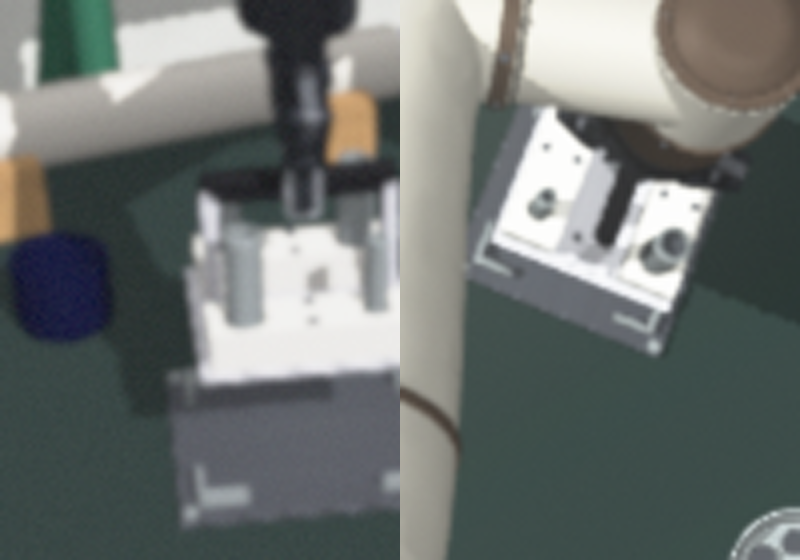

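The carrier is held level about 10 cm above the plate, all pins are seated, and the arm is still, so I'll hand it in.

```bash
python3 -c "
from rig import ticket;print(ticket.hand_in())"
```

```text
the job is handed in; nothing more can be done
None
```

I seated both loose pins in their own bores, lifted the full carrier level to about 10 cm above the plate, and handed the job in while holding it steady; no verdict came back.

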